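Close the instrument housing in the sprung nest

ROBOT

A 7-joint arm with a two-finger parallel gripper is mounted at the origin on the work surface. World frame = base frame: x ahead of the robot, y to its left, z up, the work surface at z = 0. Lengths are in mm, angles in rad, forces in N, time in s.
With the tool pointing down it reaches from about 400 to 875 mm from the base axis. Payload 4.4 kg.
Tool frame: the origin (TCP) lies midway between the tips of the shut fingers; the grasp point (between the pads) lies 19 mm behind it; z points along the fingers, y is the line along which they close (so a half turn about z gives the same grasp; the last joint's range is limited). The gripper opens to 85 mm and grips with 20 to 120 N. Pads are 22 mm wide; open, the fingers measure 114 mm over their backs; the gripper's body (76 mm by 85 mm) begins 54 mm behind the grasp point. The pads swing forward as they close: fully open they stand 13 mm farther back than shut.
Start: joints at [-1.342, 0.628, 0.038, 1.517, -0.027, 0.996, -0.02], TCP at [188.832, 621.981, 231.313] pointing down, gripper open.
Joint ranges: [-3.06, 3.06], [-0.37, 2.12], [-1.25, 1.32], [0.18, 2.47], [-1.1, 4.24], [0.23, 1.98], [-2.94, 2.94]. Speed limits (rad/s): [2.57, 2.57, 3.14, 3.14, 3.14, 3.14, 3.14].

INTERFACE

Orientations are given as [roll, pitch, yaw] about the fixed x, y, z axes, in that order (R = Rz(yaw) Ry(pitch) Rx(roll)).
In Python, from cell import readout, optics, order gives the robot as it stands.
- The arm moves only by the shell command python3 -m jog 'ROWS'. ROWS is a JSON object of lists of equal length, an entry for each row: "claw": the opening, from 0 (shut) to 1 (fully open); "xyz": the shift along the tool's x, y, z each as a share of 0.1 m, from -1 to 1, a list of three; "twist": the turn, a rotation vector about the tool's x, y, z each as a share of 180 degrees, from -1 to 1, a list of three. A call has 1 to 12 rows; each row shifts and turns the commanded pose from where the row before left it, along the tool's axes as they then stand; what a row does not reach is not made up. A row lasts 1/8 s, in which the tool goes at most 62.5 mm and 10.7 degrees, less where a joint would pass 70% of its speed; a pose out of reach is approached as far as the arm can. A call with a number of a shift or a turn outside -1 to 1 is refused whole. A call with a gripper value outside its range is refused whole. The fingers move at their own pace and stop on an object; the grip force is fixed at half the most. Time passes only in rows, so rows that do not move let the fingers close. It gives the time, the measured TCP pose, the force, the opening and the grip force at its end, in the units of the state.
- readout.read_state(): the state, without advancing time (a new reading comes with each control period).
- optics.get_image(name): name is "scene" or "top" or "wrist"; returns a dict with "color" (400x640x3 uint8, red, green, blue), "fovy" (degrees; the focal length in pixels is half the picture's height over the tangent of half this angle, whatever the lens; pixels are square), "cx", "cy" (the principal point, pixels), "k1" (the pictures are not rectified: a ray, as slopes to the right and down, at radius r is drawn at 1 + k1 r^2 times it, then the intrinsics apply), "view" (4x4, takes a point from world to camera coordinates). Camera axes: x right, y up, looking along -z (the intrinsics and any distortion apply to the point x, -y, -z); pixel columns grow to the right and rows downward; lengths in mm; the calibration is good to about 2 mm. A picture is of the moment at which its call begins. There is no depth.
- order.finish_job(): hands the job in; it is judged then, once.
Trained networks look in the newest picture that a camera, given by its name, has taken for a name from the list of things; names that differ only in an ending like _2 or _b are one class to them, and where a whole thing is asked for, a point or a joint stands for the part that bears it (a point fixed in the world has none). Each returns a list of dicts, best first, with "score" (0 to 1); they miss things now and then, are a little off and sometimes report something else, mostly with a low value. They report only what shows in the picture. A call takes as long as a camera call. They do not tell look-alikes from the thing itself.
- optics.boxes_of(camera, label): "rect" ([left, top, width, height] in pixels, round what is visible of it).
The state is a dict: "clock": time; "qpos": joint angles; "qd": joint speeds; "tau": joint torques, N m; "eef_pos": TCP position; "tool_rot": TCP orientation; "force": force on the tool from outside, world axes, zero at the start; "torque": the same for the moment, N m; "width": finger opening in mm; "gripper_force": force on a finger pad.
Only numpy, scipy, OpenCV 4.12 (cv2) and the standard library are available. Lean on these libraries where they do the work, as an engineer would, in place of code of your own. Each camera call takes 0.05 s, during which the arm holds its last target. There are 200 camera calls.

TASK

The black housing half in the sprung nest still has its lens collar unlocked: turn the orange fin clockwise (seen from above) as far as it goes, in line with the two red marks. Then fit the black cover with the red handle onto the two dowels, down until the halves meet (it may go on either way round), and press it down so that the nest sinks about halfway, some 6 of its 12 mm, without bottoming it; finish while still holding the pair pressed like that, with the fingers on the cover. Leave the brass-coloured cover and everything else on the bench where they are.

Things in the scene. Friction and masses are not known exactly. Their poses are not given: they have to be found in the camera images.
- nest: Fixed aluminium plate 124 x 170 x 18 mm with 12 mm guide posts at its corners, 48 mm high; origin under its centre on the bench, y along its long side. On springs it carries the lower housing half: a black box with aluminium flange, 88 (x) x 134 (y) mm, whose flat top (the parting face) is 72 mm above the bench.
- seat (a point): Centre of the lower half's parting face; axes as the nest's (y along the dowel line, z up). It sinks with the half. Two upright 9 mm steel dowels stand on the face at x = 0, y = +52 and -52 mm from here, 18 mm tall, the top 5 mm tapering to 4 mm.
- base_half (a joint): How far the sprung lower half has sunk into the nest, in m: 0 = up, 0.012 = bottomed; it sinks straight down. Springs 1.2 N/mm, preloaded: with the cover resting on it, it starts to sink at about 4 N of push, about 11 N give 6 mm and 16 N give 10 mm. It springs back when let go.
- collar (a joint): Lens collar on the middle of the parting face, in rad: at 1.2 it is locked against its stop, the fin lying along the dowel line (nest y) between the red marks; it grows as the collar is turned clockwise seen from above. At value q the fin's long direction is the nest's y axis turned anticlockwise by 1.2 - q. Light friction, 0.05 N m; it stays where it is left.
- fin_top (a point): Middle of the top edge of the collar's orange fin, on the collar's vertical axis, 26 mm above the parting face. The collar is an aluminium disc 48 mm across, 8 mm high; on it the fin stands across the middle, 54 mm long, 10 mm thick, 18 mm tall.
- cover: Loose cover half to fit, 0.3 to 0.5 kg, upright on the bench: 88 x 130 x 24 mm, lower 12 mm aluminium, upper 12 mm BLACK; origin centre of underside, y along its long side. Two 11 mm through holes at x = 0, y = +-52 mm. Slot through its middle 30 (x) by 74 (y) mm, 60 by 74 in the lower 12 mm: the collar's fin enters it only when about in line with the dowels.
- cover_bar (a point): Centre of the black cover's red handle, 54 mm above the cover's underside and over its middle: a bridge over the slot, on two posts near its ends. Bar 90 mm long (cover y), 12 mm thick (x), 16 mm tall.
- other_cover: The same shape of cover with the same red handle but a BRASS-coloured upper part, of another unit: leave it alone. It and the black cover swap sides from run to run.
- dish: Steel bowl, 90 mm across, 30 mm high, a bystander; origin under its centre.
- jar: Amber jar with white lid, 52 mm across, 70 mm high, a bystander; origin under its centre.
- driver: Screwdriver with red handle lying on the bench, about 200 mm long, a bystander; origin on its underside.
- spacer: Aluminium ring, 60 mm across, 14 mm high, a bystander; origin under its centre.
- solvent: White bottle with blue cap, 60 mm across, 150 mm high, a bystander; origin under its centre.
- weight: Brass weight with a knob, 56 mm across, 62 mm high, a bystander; origin under its centre.
Things that resemble listed ones, but are neither listed nor needed, are in the scene too. What is shaped like the nest but brown or green is not meant.

How it is judged:
By the outcome, as a careful person would: the job done as asked, in the order asked, and still so for the second after the job is handed in, while the arm keeps its last pose, push and grip.
It also fails if it takes over 61 s, if anything falls off the work surface, if the arm or the gripper's body presses on something with over 40 N, if the wrist force passes 120 N, or if a joint passes its speed limit or range.

## Working session

There is one attempt and no reset: what is moved stays moved. The work goes in short steps, Python scripts to look and compute and a shell command to move; the robot and the scene stay as the last step left them, time stands still between calls to the robot, and variables do not carry over. Pictures are saved under pics/ and viewed, at most 10 in all, crops included, and the job is handed in when it is done.

```bash
ls; mkdir -p pics; cat > h.py <<'E'
import numpy as np,cv2
from cell import readout,optics,order
def grab(n,f=None):
    im=optics.get_image(n)
    if f: cv2.imwrite('pics/'+f,im['color'][:,:,::-1])
    return im
def K(im):
    f=200/np.tan(np.radians(im['fovy'])/2); return f,im['cx'],im['cy'],im['k1'],np.array(im['view'])
def pix(im,P):
    f,cx,cy,k,V=K(im); P=np.atleast_2d(P).astype(float); c=P@V[:3,:3].T+V[:3,3]
    s=np.c_[c[:,0],-c[:,1]]/-c[:,2:]; s=s*(1+k*(s**2).sum(1,keepdims=True)); return s*f+[cx,cy]
def at(im,u,v,z):
    f,cx,cy,k,V=K(im); d=np.array([(u-cx)/f,(v-cy)/f]); s=d.copy()
    for _ in range(30): s=d/(1+k*(s@s))
    R=V[:3,:3]; o=-R.T@V[:3,3]; r=R.T@np.array([s[0],-s[1],-1]); return o+r*(z-o[2])/r[2]
E
python3 - <<'E'
from h import *
import json
for c in ('scene','top'):
    im=grab(c,c+'0.png'); print(c,im['fovy'],im['k1'],np.round(np.array(im['view']),2).tolist())
    for l,z in (('nest',0),('fin_top',98),('cover',24),('cover_bar',54),('other_cover',24)):
        for b in optics.boxes_of(c,l)[:5]:
            x,y,w,h=b['rect']; print(l,round(b['score'],2),np.round(b['rect']),np.round(at(im,x+w/2,y+h/2,z)))
print(readout.read_state())
E
```

```text
pics
scene 48.0232743722471 -0.025808412659945372 [[0.11, 0.99, 0.02, -69.9], [-0.51, 0.04, 0.86, 177.16], [0.86, -0.1, 0.51, -1682.56], [0.0, 0.0, 0.0, 1.0]]
nest 0.89 [152. 160.  68.  46.] [ 202. -384.    0.]
nest 0.77 [266. 196.  66.  50.] [461. -34.   0.]
nest 0.72 [408. 237.  78.  55.] [694. 321.   0.]
fin_top 0.55 [292. 196.  19.  17.] [531. -32.  98.]
cover 0.93 [182. 217.  52.  32.] [ 533. -278.   24.]
cover 0.52 [476. 189.  27.  59.] [532. 501.  24.]
cover_bar 0.97 [184. 219.  52.  30.] [ 581. -267.   54.]
cover_bar 0.26 [276. 193.  53.  35.] [490. -25.  54.]
other_cover 0.68 [391. 205.  53.  33.] [529. 292.  24.]
top 43.848639252858575 -0.14594861022734446 [[0.01, -1.0, -0.01, 5.75], [0.99, 0.01, 0.17, -535.61], [-0.17, -0.01, 0.99, -1689.95], [0.0, 0.0, 0.0, 1.0]]
nest 0.88 [214. 130.  56.  47.] [726. 308.   0.]
nest 0.66 [305. 194.  55.  48.] [492. -25.   0.]
nest 0.66 [325. 208.  19.  13.] [503. -33.   0.]
nest 0.64 [402. 259.  57.  47.] [ 264. -374.    0.]
fin_top 0.72 [233. 139.  15.  17.] [720. 299.  98.]
fin_top 0.56 [425. 274.  18.  15.] [ 266. -365.   98.]
fin_top 
[... 193 characters left out ...]
[506. 288.  24.]
{'clock': 0.6, 'qpos': array([-1.34179601,  0.62837872,  0.03851703,  1.51739945, -0.02701116,
        0.99629685, -0.02000041]), 'qd': array([-0.00048495,  0.00055316, -0.00118817, -0.00190455,  0.00201449,
        0.00106956, -0.00054107]), 'tau': array([-9.03918790e-04, -5.62975109e+01,  1.22473631e+00, -1.93696028e+01,
        1.09420132e-02,  1.87497782e-03,  3.45811955e-06]), 'eef_pos': array([188.84207287, 621.98182643, 231.32771391]), 'tool_rot': array([ 3.14155705e+00, -3.73912104e-05,  2.84674709e+00]), 'force': array([-0.53837869,  0.41086039, -0.657367  ]), 'torque': array([ 0.00062748, -0.01774072,  0.00776736]), 'gripper_force': 0.0, 'width': 85.50437846392815}
```

```bash
python3 - <<'E'
import cv2
a=cv2.imread('pics/top0.png')[100:320,180:500]; cv2.imwrite('pics/topc.png',cv2.resize(a,None,fx=2.5,fy=2.5,interpolation=cv2.INTER_CUBIC))
a=cv2.imread('pics/scene0.png')[130:320,130:530]; cv2.imwrite('pics/scenec.png',cv2.resize(a,None,fx=2,fy=2,interpolation=cv2.INTER_CUBIC))
E
```

```text
(no output)
```

View pics/topc.png

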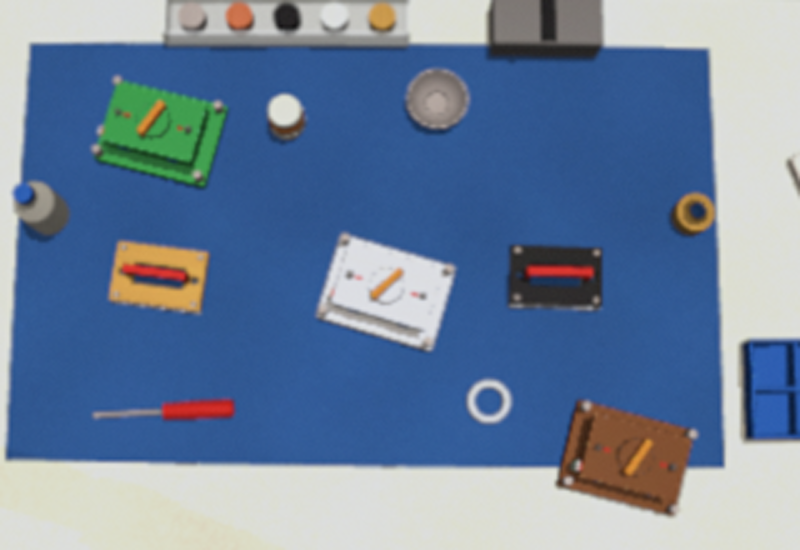

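View pics/scenec.png

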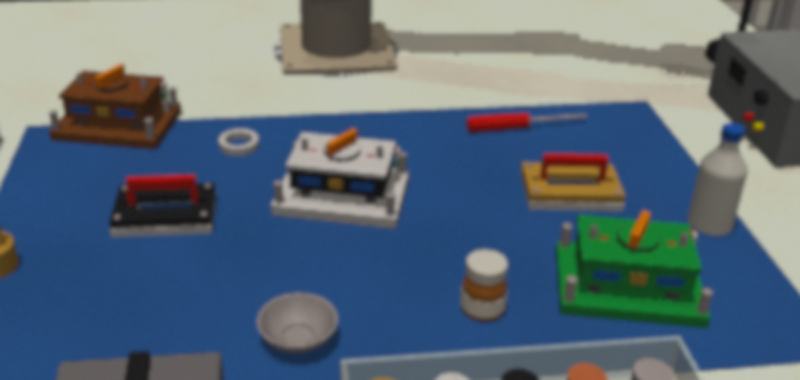

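The nest-like things are green (242,150), white/aluminium (335,217) and brown (430,280) in top. The aluminium one with the black box is meant. Of the covers, (402,210) is black and (244,211) is brass, so the black one on the robot's right is meant. The enlarged crops show both choices clearly.

```bash
cat >> h.py <<'E'
from scipy.spatial.transform import Rotation as Ro
def go(p=None,yaw=None):
    s=readout.read_state(); R=Ro.from_euler('xyz',s['tool_rot'])
    p=s['eef_pos'] if p is None else np.array(p,float)
    d=R.inv().apply(p-s['eef_pos'])/100; print('clock',s['clock'],'pos',np.round(s['eef_pos'],1),'rot',np.round(s['tool_rot'],4),'F',np.round(s['force'],1),'w',round(s['width'],1))
    print('shift total',np.round(d,3))
    if yaw is not None:
        yaw=s['tool_rot'][2]+(yaw-s['tool_rot'][2]+np.pi/2)%np.pi-np.pi/2
        print('yaw',round(yaw,4),'twist total',np.round((R.inv()*Ro.from_euler('xyz',[np.pi,0,yaw])).as_rotvec()/np.pi,4))
E
python3 - <<'E'
from h import *
im=grab('top')
f=lambda u,v,z: at(im,180+u/2.5,100+v/2.5,z)
c=f(386,285,98);print('fin',c)
a,b=f(349,274,88),f(425,296,88);print(a,b,np.linalg.norm(a-b),(a+b)/2,'nest yaw',np.arctan2(*-(a-b)[:2]*[1,-1]))
a,b=f(375,299,98),f(401,271,98);print(a,b,'fin dir',np.degrees(np.arctan2(*(a-b)[1::-1])))
a,b=f(523,272,60),f(594,272,60);print(a,b,np.linalg.norm(a-b))
print('cover corners',[f(u,v,24).round() for u,v in ((512,246),(602,250),(510,308),(602,308))])
go([470,-32,330])
E
```

```text
fin [490.45854292 -31.22327786  98.        ]
[506.59119617  19.08819964  88.        ] [477.38220047 -84.29791868  88.        ] 107.43302514138351 [491.98669832 -32.60485952  88.        ] nest yaw -0.27534709719850103
[471.25361321 -16.55681282  98.        ] [509.78180001 -51.35149942  98.        ] fin dir 137.914905128898
[ 516.08092115 -221.14710891   60.        ] [ 516.9742943  -320.08826449   60.        ] 98.94518877898362
cover corners [array([ 559., -210.,   24.]), array([ 555., -339.,   24.]), array([ 470., -207.,   24.]), array([ 471., -337.,   24.])]
clock 0.65 pos [188.8 622.  231.3] rot [ 3.1415 -0.      2.8468] F [ 0.1 -0.1 -1.2] w 85.1
shift total [-4.591 -5.441 -0.987]
```

```bash
python3 -m jog '{"claw":[1,1,1,1,1,1,1,1,1,1,1,1],"xyz":[[-0.383,-0.453,-0.082],[-0.383,-0.453,-0.082],[-0.383,-0.453,-0.082],[-0.383,-0.453,-0.082],[-0.383,-0.453,-0.082],[-0.383,-0.453,-0.082],[-0.383,-0.453,-0.082],[-0.383,-0.453,-0.082],[-0.383,-0.453,-0.082],[-0.383,-0.453,-0.082],[-0.383,-0.453,-0.082],[-0.383,-0.453,-0.082]],"twist":[[0,0,0],[0,0,0],[0,0,0],[0,0,0],[0,0,0],[0,0,0],[0,0,0],[0,0,0],[0,0,0],[0,0,0],[0,0,0],[0,0,0]]}'
python3 - <<'E'
from h import *
print(readout.read_state()['qpos'].round(2)); go([450,-32,330],2.407)
E
```

```text
clock: 2.15
eef_pos: [471.3, -33.4, 330.4]
tool_rot: [3.141, 0.001, 2.847]
force: [1.0, 0.3, 0.1]
width: 85.3
gripper_force: 0.0
[-0.21  0.27  0.29  1.86 -0.09  1.03  1.39]
clock 2.15 pos [471.3 -33.4 330.4] rot [3.1408e+00 1.0000e-03 2.8471e+00] F [1.  0.3 0.1] w 85.3
shift total [ 0.208 -0.048  0.004]
yaw 2.407 twist total [0.0003 0.0003 0.1401]
```

```bash
python3 -m jog '{"claw":[1,1,1,1,1],"xyz":[[0,0,0],[0,0,0],[0,0,0],[0,0,0],[0,0,0]],"twist":[[0,0,0.047],[0,0,0.047],[0,0,0.046],[0,0,0],[0,0,0]]}' 
python3 - <<'E'
from h import *
im=grab('wrist','w1.png'); print(im['fovy'],im['k1'])
print(pix(im,[[491,-32,98],[507,19,90],[477,-84,90]]).round())
for l in ('nest','fin_top','collar'): print(l,[(round(b['score'],2),np.round(b['rect']).tolist()) for b in optics.boxes_of('wrist',l)[:3]])
E
```

```text
clock: 2.78
eef_pos: [470.7, -31.6, 329.8]
tool_rot: [3.141, 0.0, 2.41]
force: [0.8, -0.0, 0.7]
width: 85.5
gripper_force: 0.0
61.875151120225745 -0.06538694655642756
[[337. 179.]
 [379. 159.]
 [296. 198.]]
nest [(0.86, [549.0, 76.0, 91.0, 123.0]), (0.77, [2.0, 138.0, 133.0, 131.0]), (0.76, [264.0, 99.0, 151.0, 135.0])]
fin_top [(0.74, [320.0, 158.0, 42.0, 48.0]), (0.62, [13.0, 197.0, 42.0, 46.0]), (0.43, [219.0, 232.0, 62.0, 92.0])]
collar [(0.72, [14.0, 202.0, 41.0, 42.0]), (0.66, [320.0, 157.0, 42.0, 44.0])]
```

View pics/w1.png

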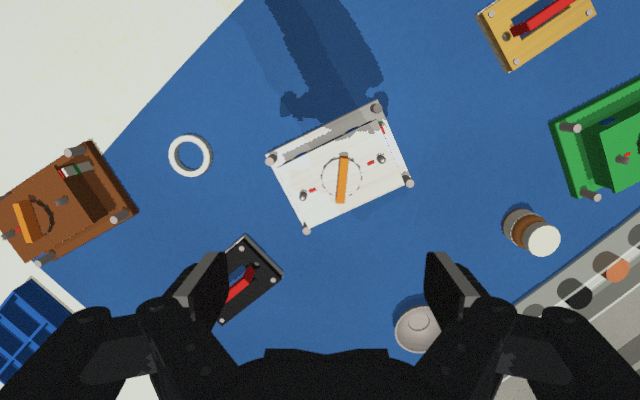

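```bash
cat >> h.py <<'E'
def blob(im,col,roi):
    hsv=cv2.cvtColor(im['color'],cv2.COLOR_RGB2HSV); u0,v0,u1,v1=roi
    lo,hi={'orange':((8,120,80),(25,255,255)),'red':((0,140,60),(6,255,255)),'red2':((172,120,60),(180,255,255))}[col]
    m=cv2.inRange(hsv,lo,hi); 
    if col=='red': m|=cv2.inRange(hsv,(172,120,60),(180,255,255))
    z=np.zeros_like(m); z[v0:v1,u0:u1]=m[v0:v1,u0:u1]; return z
E
python3 - <<'E'
from h import *
im=grab('wrist')
m=blob(im,'orange',(310,140,370,210)); r=cv2.minAreaRect(cv2.findNonZero(m)); print('fin',r)
c=at(im,*r[0],98);print(c)
b=cv2.boxPoints(r); e=sorted([(np.linalg.norm(b[0]-b[1]),(b[1]+b[2])/2,(b[3]+b[0])/2),(np.linalg.norm(b[1]-b[2]),(b[0]+b[1])/2,(b[2]+b[3])/2)],key=lambda t:t[0])[1]
p,q=at(im,*e[1],98),at(im,*e[2],98); print(p,q,np.linalg.norm(p-q),np.degrees(np.arctan2(*(p-q)[1::-1])))
m=blob(im,'red',(285,140,400,210)); n,_,st,ce=cv2.connectedComponentsWithStats(m)
R=[at(im,*ce[i],72) for i in range(1,n) if st[i,4]>4]; print([(ce[i],st[i,4]) for i in range(1,n)],R)
m=blob(im,'red',(200,225,300,320)); print(cv2.minAreaRect(cv2.findNonZero(m)))
cv2.imwrite('pics/w1c.png',cv2.resize(im['color'][90:240,250:430,::-1],None,fx=4,fy=4,interpolation=cv2.INTER_CUBIC))
E
```

```text
fin ((341.8096923828125, 178.98046875), (8.442890167236328, 46.780242919921875), 5.85601282119751)
[494.44397871 -27.52000639  98.        ]
[476.09310287  -7.79438303  98.        ] [513.50305883 -47.99142675  98.        ] 54.91181228843194 132.94322976698066
[(array([370.5, 162. ]), np.int32(16)), (array([312.28571429, 189.71428571]), np.int32(14))] [array([507.09434614,   9.30127737,  72.        ]), array([485.34491415, -66.59154631,  72.        ])]
((239.07852172851562, 285.912353515625), (12.237648010253906, 44.24380111694336), 41.82017135620117)
```

View pics/w1c.png

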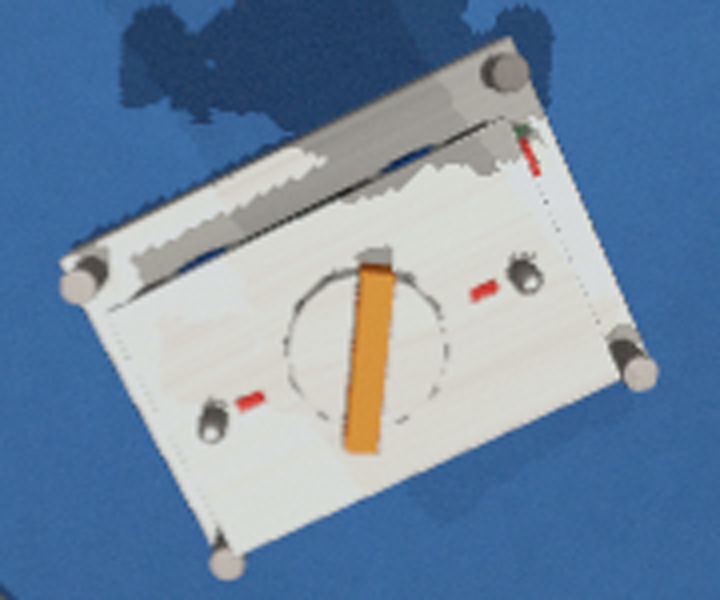

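The crop shows the aluminium nest, with the fin at wrist (342,179) between the red marks at (312,190) and (370,162). The fin still needs about 59° clockwise. I'll descend for a closer measurement.

```bash
python3 - <<'E'
from h import *
go([470,-5,220],2.321)
E
```

```text
clock 3.025 pos [470.7 -31.7 329.7] rot [ 3.1415 -0.      2.4076] F [ 0.   0.3 -0.7] w 85.3
shift total [0.184 0.194 1.097]
yaw 2.321 twist total [ 0.     -0.      0.0276]
```

```bash
python3 -m jog '{"claw":[1,1,1,1],"xyz":[[0,0,0.4],[0,0,0.4],[0,0,0.2],[0,0,0]],"twist":[[0,0,0.0276],[0,0,0],[0,0,0],[0,0,0]]}'
cat > m.py <<'E'
from h import *
im=grab('wrist','w2.png')
P=pix(im,[[495,-28,98]])[0].astype(int); print(P); u,v=P
m=blob(im,'orange',(max(u-60,0),max(v-70,0),u+60,v+70)); r=cv2.minAreaRect(cv2.findNonZero(m)); print('fin',r, at(im,*r[0],98))
b=cv2.boxPoints(r); e=sorted([(np.linalg.norm(b[0]-b[1]),(b[1]+b[2])/2,(b[3]+b[0])/2),(np.linalg.norm(b[1]-b[2]),(b[0]+b[1])/2,(b[2]+b[3])/2)],key=lambda t:t[0])[1]
p,q=at(im,*e[1],98),at(im,*e[2],98); print(np.linalg.norm(p-q),np.degrees(np.arctan2(*(p-q)[1::-1])))
m=blob(im,'red',(max(u-90,0),max(v-90,0),u+90,v+90)); n,_,st,ce=cv2.connectedComponentsWithStats(m)
for i in range(1,n): 
    if st[i,4]>8: print(ce[i],st[i,4],at(im,*ce[i],72))
E
python3 m.py
```

```text
clock: 3.52
eef_pos: [469.6, -31.7, 228.6]
tool_rot: [-3.139, -0.002, 2.32]
force: [0.3, 0.3, 0.0]
width: 85.5
gripper_force: 0.0
[350 204]
fin ((349.9239196777344, 203.99835205078125), (11.453815460205078, 62.15922546386719), 1.2453643083572388) [494.37529176 -27.45775288  98.        ]
55.574818056817854 132.8742566983065
[397.83333333 131.83333333] 30 [485.81133524  45.12394328  72.        ]
[385.87096774 176.87096774] 31 [507.19236644   9.25935171  72.        ]
[312.48148148 218.66666667] 27 [485.22612973 -66.55718001  72.        ]
```

```bash
python3 - <<'E'
from h import *
go([495.2,-28,85],2.3197)
E
```

```text
clock 3.575 pos [470.6 -31.8 229.7] rot [-3.1409e+00 -5.0000e-04  2.3203e+00] F [-0.   0.3 -0. ] w 85.5
shift total [-0.14   0.207  1.446]
yaw 2.3197 twist total [-0.0002 -0.0001  0.0002]
```

```bash
python3 -m jog '{"claw":[1,1,1,1,1,1,0,0,0,0,0,0],"xyz":[[-0.14,0.207,0],[0,0,0.4],[0,0,0.4],[0,0,0.4],[0,0,0.246],[0,0,0],[0,0,0],[0,0,0],[0,0,0],[0,0,0],[0,0,0],[0,0,0]],"twist":[[0,0,0],[0,0,0],[0,0,0],[0,0,0],[0,0,0],[0,0,0],[0,0,0],[0,0,0],[0,0,0],[0,0,0],[0,0,0],[0,0,0]]}'
```

```text
clock: 5.08
eef_pos: [495.0, -28.4, 85.7]
tool_rot: [-3.141, -0.0, 2.32]
force: [-2.5, -1.5, 7.8]
width: 8.0
gripper_force: 62.6
```

```bash
python3 -m jog '{"claw":[0,0,0,0,0,0,0,0,0,0],"xyz":[[0,0,0],[0,0,0],[0,0,0],[0,0,0],[0,0,0],[0,0,0],[0,0,0],[0,0,0],[0,0,0],[0,0,0]],"twist":[[0,0,0.02],[0,0,0.04],[0,0,0.05],[0,0,0.05],[0,0,0.05],[0,0,0.05],[0,0,0.04],[0,0,0.02],[0,0,0],[0,0,0]]}'; python3 -c "
from h import *
s=readout.read_state();print(s['torque'].round(3),s['force'].round(2))"
```

```text
clock: 6.32
eef_pos: [495.6, -28.3, 85.8]
tool_rot: [3.141, -0.0, 1.314]
force: [-3.0, -0.2, 6.9]
width: 8.1
gripper_force: 62.5
[-0.223  0.225 -0.057] [-3.05 -0.2   6.95]
```

```bash
python3 -m jog '{"claw":[0,0,0,0],"xyz":[[0,0,0],[0,0,0],[0,0,0],[0,0,0]],"twist":[[0,0,0.007],[0,0,0.01],[0,0,0.008],[0,0,0]]}'; python3 -c "
from h import *
s=readout.read_state();print(s['torque'].round(3),s['force'].round(2))"
```

```text
clock: 6.82
eef_pos: [495.6, -28.3, 85.8]
tool_rot: [3.141, 0.001, 1.24]
force: [-2.1, -1.1, 7.4]
width: 8.0
gripper_force: 64.1
[-0.37   0.274  0.842] [-2.09 -1.11  7.45]
```

```bash
python3 -m jog '{"claw":[1,1,1,1,1,1,1,1,1],"xyz":[[0,0,0],[0,0,0],[0,0,0],[0,0,-0.3],[0,0,-0.4],[0,0,-0.4],[0,0,-0.4],[0,0,-0.4],[0,0,-0.4]],"twist":[[0,0,0],[0,0,0],[0,0,0],[0,0,0],[0,0,0],[0,0,0],[0,0,0],[0,0,0],[0,0,0]]}'
python3 - <<'E'
from h import *
im=grab('wrist','w3.png'); print(pix(im,[[495,-28,98],[516,-272,54]]))
im=grab('top','t3.png')
E
python3 m.py
```

```text
clock: 7.95
eef_pos: [495.0, -27.8, 316.3]
tool_rot: [-3.141, -0.0, 1.236]
force: [-0.1, -0.0, -0.1]
width: 85.8
gripper_force: 0.0
[[325.17688956 169.63102101]
 [395.59270585 318.66847753]]
[321 169]
fin ((322.20306396484375, 168.15538024902344), (48.147979736328125, 8.486912727355957), 86.8201675415039) [496.57624579 -26.67684531  98.        ]
53.943484962689226 73.78428793905385
[294.07142857 107.71428571] 14 [487.834813    44.79520354  72.        ]
[320.6875 132.3125] 16 [507.10131835   8.85433701  72.        ]
[324.5 197.5] 12 [485.55596568 -66.1617261   72.        ]
```

View pics/w3.png

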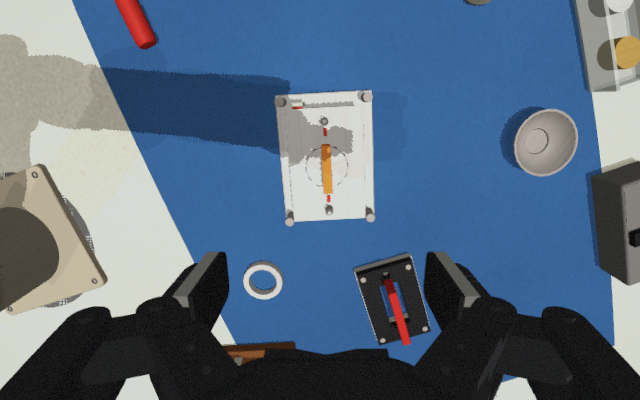

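The wrist view shows the fin at (322,168) in line with the red marks at (321,132) and (325,197): 73.8° against 74.0°, so it is locked. The black cover is at (392,300). I'll go above it next.

```bash
python3 - <<'E'
from h import *
go([514,-272,250],1.55)
E
```

```text
clock 8.1 pos [496.3 -28.  316.6] rot [ 3.1382e+00 -1.9000e-03  1.2365e+00] F [-0.5 -0.3 -0.5] w 85.3
shift total [-2.248  0.965  0.665]
yaw 1.55 twist total [ 0.0012 -0.0004 -0.0998]
```

```bash
python3 -m jog '{"claw":[1,1,1,1,1,1,1,1,1],"xyz":[[-0.45,0.193,0.133],[-0.45,0.193,0.133],[-0.45,0.193,0.133],[-0.45,0.193,0.133],[-0.448,0.193,0.133],[0,0,0],[0,0,0],[0,0,0],[0,0,0]],"twist":[[0,0,0],[0,0,0],[0,0,0],[0,0,0],[0,0,0],[0,0,-0.05],[0,0,-0.05],[0,0,0],[0,0,0]]}'
cat > c.py <<'E'
from h import *
def meas(im,roi,z):
    m=blob(im,'red',roi); n,l,st,ce=cv2.connectedComponentsWithStats(m); i=1+np.argmax(st[1:,4]); r=cv2.minAreaRect(cv2.findNonZero(np.uint8(l==i)*255))
    b=cv2.boxPoints(r); e=sorted([(np.linalg.norm(b[0]-b[1]),(b[1]+b[2])/2,(b[3]+b[0])/2),(np.linalg.norm(b[1]-b[2]),(b[0]+b[1])/2,(b[2]+b[3])/2)],key=lambda t:t[0])[1]
    p,q=at(im,*e[1],z),at(im,*e[2],z); print(r,'mid',(p+q)/2,'len',np.linalg.norm(p-q),'ang',np.degrees(np.arctan2(*(p-q)[1::-1]))%180)
if __name__=='__main__':
    im=grab('wrist','w4.png'); print(pix(im,[[514,-272,62]])); meas(im,(230,60,420,260),62)
    cv2.imwrite('pics/w4c.png',cv2.resize(im['color'][60:260,200:440,::-1],None,fx=3,fy=3,interpolation=cv2.INTER_CUBIC))
E
python3 c.py
```

```text
clock: 9.22
eef_pos: [512.3, -271.5, 247.8]
tool_rot: [-3.14, -0.001, 1.548]
force: [-0.3, 0.4, 0.1]
width: 85.9
gripper_force: 0.0
[[326.80564459 175.81699805]]
((334.0, 171.0), (90.0, 12.0), 90.0) mid [ 521.28738335 -268.87071271   62.        ] len 91.77249332363276 ang 89.03832319929569
```

View pics/w4c.png

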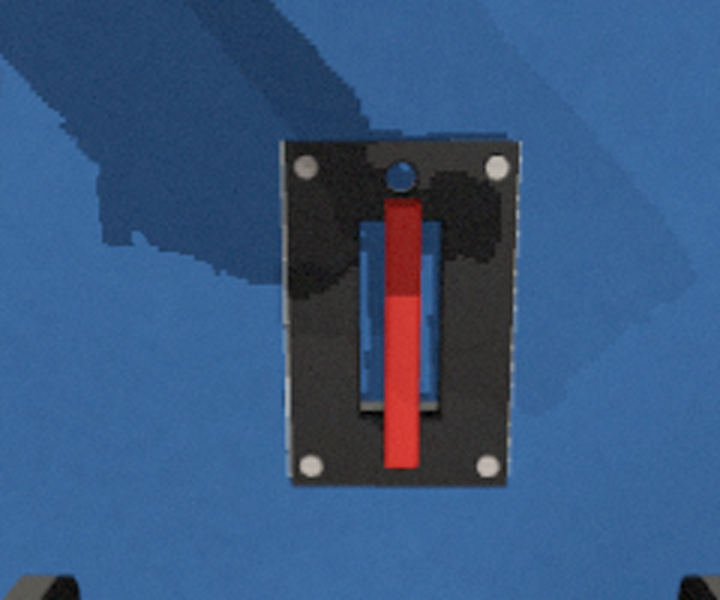

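The crop shows the black cover with the red handle centred at about (334,171) in the wrist image, nearly upright, and measuring 91.8 mm against 90 mm. The top of the cover is free, so I'll grasp it.

```bash
python3 - <<'E'
from h import *
go([521.3,-268.9,36],1.554)
E
```

```text
clock 9.275 pos [ 512.4 -271.6  248. ] rot [-3.1406e+00 -4.0000e-04  1.5486e+00] F [0.1 0.1 0.5] w 85.5
shift total [0.028 0.09  2.12 ]
yaw 1.554 twist total [-0.0003 -0.0001 -0.0017]
```

```bash
python3 -m jog '{"claw":[1,1,1,1,1,1,0,0,0,0,0,0],"xyz":[[0.028,0.09,0.3],[0,0,0.5],[0,0,0.5],[0,0,0.5],[0,0,0.32],[0,0,0],[0,0,0],[0,0,0],[0,0,0],[0,0,0],[0,0,0],[0,0,0]],"twist":[[0,0,-0.0017],[0,0,0],[0,0,0],[0,0,0],[0,0,0],[0,0,0],[0,0,0],[0,0,0],[0,0,0],[0,0,0],[0,0,0],[0,0,0]]}'
```

```text
clock: 10.78
eef_pos: [521.8, -269.4, 37.4]
tool_rot: [3.141, -0.0, 1.556]
force: [-0.7, 0.5, 5.6]
width: 11.2
gripper_force: 60.0
```

```bash
python3 -m jog '{"claw":[0,0,0,0,0,0,0],"xyz":[[0,0,-0.1],[0,0,-0.3],[0,0,-0.4],[0,0,-0.4],[0,0,-0.3],[0,0,0],[0,0,0]],"twist":[[0,0,0],[0,0,0],[0,0,0],[0,0,0],[0,0,0],[0,0,0],[0,0,0]]}'
python3 - <<'E'
from h import *
im=grab('wrist','w5.png'); s=readout.read_state(); print(s['force'],s['width'])
z=s['eef_pos'][2]-36+24
h=pix(im,np.array([[0,52,0],[0,-52,0],[44,65,0],[-44,65,0],[44,-65,0],[-44,-65,0]])@Ro.from_euler('z',s['tool_rot'][2]-np.pi/2).as_matrix().T+[*s['eef_pos'][:2],z]); print(h.round())
c=im['color'][:,:,::-1].copy()
for p in h: cv2.circle(c,tuple(int(t) for t in p),3,(0,255,255),-1)
cv2.imwrite('pics/w5c.png',c)
go([496,-28.5,190],1.2915)
E
```

```text
clock: 11.65
eef_pos: [520.9, -268.2, 185.2]
tool_rot: [-3.139, -0.002, 1.556]
force: [1.5, 0.7, -5.0]
width: 10.9
gripper_force: 59.0
[-0.80175501  0.25150707 -4.82685397] 10.722722856970977
[[323. 143.]
 [324. 333.]
 [420. 115.]
 [227. 115.]
 [402. 352.]
 [246. 352.]]
clock 11.7 pos [ 520.7 -268.2  184.8] rot [-3.1385e+00 -1.9000e-03  1.5560e+00] F [-0.8  0.3 -4.8] w 10.7
shift total [ 2.393 -0.282 -0.047]
yaw 1.2915 twist total [-0.0011 -0.0005  0.0842]
```

View pics/w5c.png

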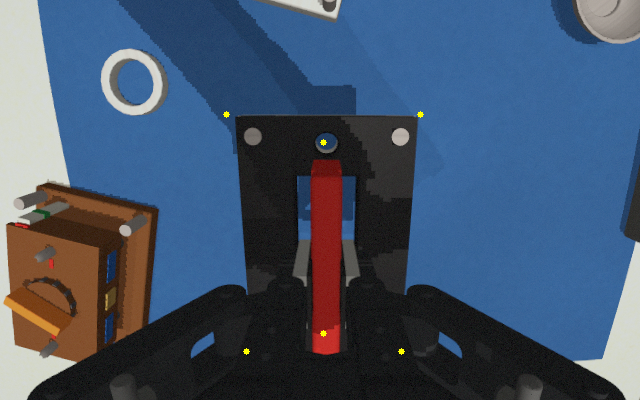

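The view shows the cover held, with its far edge at (236–418,116) and a hole at (326,143). The edge is narrower than predicted, so I'll fit the pose in hand.

```bash
cat > f.py <<'E'
from h import *
from scipy.optimize import least_squares
def fit(im,s,obj,px):
    obj=np.array(obj,float);px=np.array(px,float); yaw=s['tool_rot'][2]-np.pi/2
    def T(q): return obj@Ro.from_euler('xyz',q[3:]).as_matrix().T@Ro.from_euler('z',yaw).as_matrix().T+q[:3]
    def F(q): return np.r_[(pix(im,T(q))-px).ravel(),(q[3:]/0.03)]
    r=least_squares(F,[*(s['eef_pos']-[0,0,36]),0,0,0]); print('cover - tcp',(r.x[:3]-s['eef_pos']).round(2),'rot deg',np.degrees(r.x[3:]).round(2),'res',r.fun[:-3].reshape(-1,2).round(1).tolist()); return r.x
E
python3 - <<'E'
from f import *
im=grab('wrist'); s=readout.read_state()
fit(im,s,[[-44,65,24],[44,65,24],[0,52,24],[-15,37,24],[15,37,24],[-6,45,62],[6,45,62]],[[236,116],[418,116],[326.5,143],[297,176],[355,176],[311,160],[342,160]])
E
```

```text
cover - tcp [  1.07  -3.58 -37.53] rot deg [-7.31  0.   -0.11] res [[-0.3, 0.4], [-0.4, 0.8], [0.0, 0.4], [-1.0, -1.8], [1.9, -1.7], [-0.6, 0.7], [0.4, 0.8]]
```

```bash
python3 -m jog '{"claw":[0,0,0,0],"xyz":[[0,0,0],[0,0,0],[0,0,0],[0,0,0]],"twist":[[0,0,0],[0,0,0],[0,0,0],[0,0,0]]}'
python3 - <<'E'
from h import *
a=cv2.imread('pics/w5.png'); im=grab('wrist','w6.png'); b=im['color'][:,:,::-1]
for r in (slice(95,135),): 
  for x in (a,b): 
    c=x[100:190,290,:].astype(int); print(np.argmin(np.diff(c[:30,0])), [int(t) for t in c[5:30,0]])
p=cv2.phaseCorrelate(a[110:200,230:430].mean(2).astype(np.float32),b[110:200,230:430].mean(2).astype(np.float32)); print(p)
s=grab('scene')['color'][:,:,::-1]
cv2.imwrite('pics/s6.png',cv2.resize(s[130:280,100:260],None,fx=4,fy=4,interpolation=cv2.INTER_CUBIC))
E
```

```text
clock: 12.25
eef_pos: [521.8, -269.3, 186.5]
tool_rot: [-3.142, 0.0, 1.556]
force: [0.3, 0.8, -5.1]
width: 10.7
gripper_force: 59.0
15 [110, 107, 104, 107, 107, 108, 106, 106, 109, 108, 70, 29, 26, 26, 21, 25, 20, 27, 26, 32, 29, 28, 30, 30, 25]
14 [107, 106, 106, 109, 105, 106, 110, 107, 107, 107, 69, 33, 29, 33, 20, 25, 29, 28, 25, 30, 23, 30, 29, 32, 29]
((0.023086385245449037, -0.025450346853752137), 0.9780213557349311)
```

View pics/s6.png

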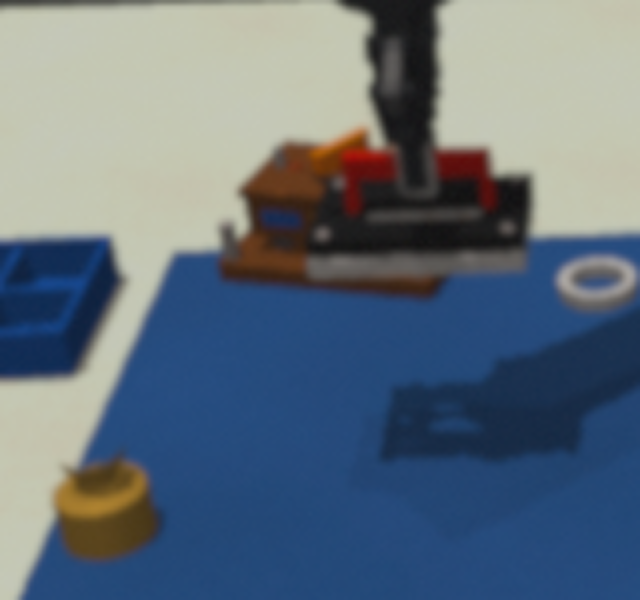

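The scene view shows the cover hanging nearly level, with the bar from (345,160) to (487,160) and the fingers in its middle. I'll check the wrist-camera model against the earlier picture, where the cover was flat on the bench.

```bash
python3 - <<'E'
from f import *
im=grab('wrist'); s=readout.read_state()
def M(p,e): 
    m=np.eye(4); m[:3,:3]=Ro.from_euler('xyz',e).as_matrix(); m[:3,3]=p; return m
C=np.array(im['view'])@M(s['eef_pos'],s['tool_rot'])
p4=np.array([512.4,-271.6,248.]);e4=np.array([-3.1406,-.0004,1.5486])
i4=dict(im); i4['view']=C@np.linalg.inv(M(p4,e4)); s4=dict(eef_pos=p4,tool_rot=e4)
obj=[[-44,65,24],[44,65,24],[-44,-65,24],[44,-65,24],[0,52,24],[-15,37,24],[15,37,24],[-6,45,62],[6,45,62],[-6,-45,62],[6,-45,62]]
px=np.array([[282,141],[520,141],[291,486],[507,486],[401,177],[360,222],[441,222],[385,198],[421,198],[384,468],[419,468]])/3+[200,60]
q=fit(i4,s4,obj,px); print(q)
# current pose, full fit w/ near bar end
obj=[[-44,65,24],[44,65,24],[0,52,24],[-15,37,24],[15,37,24],[-6,45,62],[6,45,62],[-6,-45,62],[6,-45,62]]
fit(im,s,obj,[[236,116],[418,116],[326.5,143],[297,176],[355,176],[311,160],[342,160],[312,353],[341,353]])
E
```

```text
cover - tcp [ 9.1400e+00  4.0000e-02 -2.5115e+02] rot deg [-1.97 -0.01 -0.03] res [[-1.1, 0.2], [1.0, 0.3], [-1.6, -0.0], [1.6, 0.0], [-0.1, 0.4], [-0.2, -0.6], [0.2, -0.6], [-0.1, 1.1], [0.2, 1.1], [0.1, -1.0], [-0.1, -1.0]]
[ 5.21536465e+02 -2.71556602e+02 -3.14682298e+00 -3.44138526e-02
 -1.23336765e-04 -5.82085313e-04]
cover - tcp [  1.3   -3.18 -50.48] rot deg [-4.45 -0.12 -0.02] res [[4.5, 0.3], [-5.3, 0.4], [0.0, -1.2], [0.9, -5.2], [0.2, -5.2], [0.8, 2.2], [-0.8, 2.2], [1.6, 2.5], [-1.8, 2.5]]
```

```bash
python3 - <<'E'
from f import *
im=grab('scene'); s=readout.read_state()
obj=np.array([[6,-45,62],[6,45,62],[44,-65,0],[44,65,0]],float)
px=np.array([[343,150],[488,150],[307,277],[527,270]])/4+[100,130]
for t in (0,-3,-7):
    R=Ro.from_euler('z',s['tool_rot'][2]-np.pi/2)*Ro.from_euler('x',t,degrees=True)
    o=(obj-[0,0,54])@R.as_matrix().T+s['eef_pos']+[0,0,18]
    print(t,(pix(im,o)-px).round(1).tolist())
E
```

```text
0 [[-0.3, 0.6], [0.9, -0.5], [1.3, -1.0], [0.4, -1.2]]
-3 [[-0.2, -0.3], [1.1, 0.3], [-0.0, -2.2], [-0.7, 0.0]]
-7 [[-0.0, -1.4], [1.3, 1.5], [-1.7, -3.9], [-2.3, 1.6]]
```

Tilt is about 1° or less, which is fine. Next I'll move over the nest.

```bash
python3 - <<'E'
from f import *
go([495.4,-28.6,180],1.2915)
E
```

```text
clock 12.45 pos [ 521.8 -269.3  186.6] rot [ 3.1415 -0.      1.5559] F [ 0.6  0.1 -4.4] w 10.8
shift total [ 2.402 -0.3    0.066]
yaw 1.2915 twist total [ 0.     -0.      0.0842]
```

```bash
python3 -m jog '{"claw":[0,0,0,0,0,0,0,0,0,0,0,0],"xyz":[[0.2,-0.03,0.02],[0.35,-0.05,0.046],[0.4,-0.05,0],[0.4,-0.05,0],[0.4,-0.05,0],[0.35,-0.04,0],[0.2,-0.03,0],[0.102,0,0],[0,0,0],[0,0,0],[0,0,0],[0,0,0]],"twist":[[0,0,0],[0,0,0],[0,0,0],[0,0,0],[0,0,0],[0,0,0],[0,0,0],[0,0,0],[0,0,0.042],[0,0,0.0422],[0,0,0],[0,0,0]]}'
python3 - <<'E'
from f import *
go([495.4,-28.6,130],1.2915)
im=grab('wrist','w7.png'); 
cv2.imwrite('pics/w7c.png',cv2.resize(im['color'][60:360,200:450,::-1],None,fx=2,fy=2,interpolation=cv2.INTER_CUBIC))
E
```

```text
clock: 13.95
eef_pos: [495.3, -28.7, 180.0]
tool_rot: [3.142, 0.0, 1.293]
force: [-0.2, 0.0, -4.7]
width: 10.9
gripper_force: 59.0
clock 13.95 pos [495.3 -28.7 180. ] rot [3.1416 0.     1.2932] F [-0.2  0.  -4.7] w 10.9
shift total [0.002 0.    0.5  ]
yaw 1.2915 twist total [0.     0.     0.0006]
```

View pics/w7c.png

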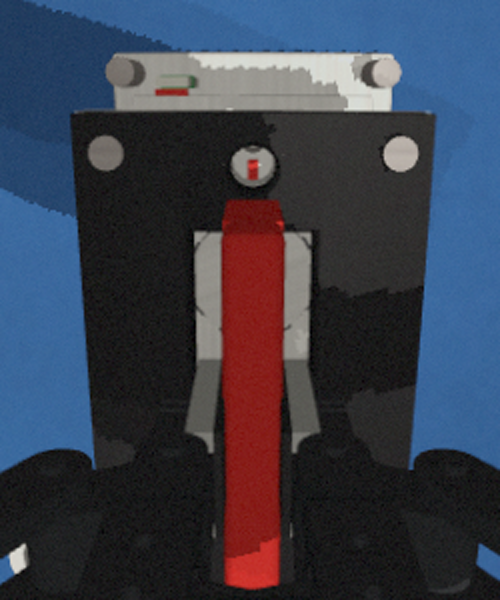

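The crop shows the red mark centred in the far hole at crop (253,168), the collar symmetric in the slot, and the bar in line. I'll lower gently.

```bash
python3 -m jog '{"claw":[0,0,0,0,0,0,0,0],"xyz":[[0,0,0.2],[0,0,0.2],[0,0,0.08],[0,0,0.02],[0,0,0.02],[0,0,0.02],[0,0,0.02],[0,0,0]],"twist":[[0,0,0.0006],[0,0,0],[0,0,0],[0,0,0],[0,0,0],[0,0,0],[0,0,0],[0,0,0]]}'
python3 - <<'E'
from f import *
s=readout.read_state(); print(s['force'].round(2),s['torque'].round(3))
E
```

```text
clock: 15.0
eef_pos: [495.3, -28.5, 124.0]
tool_rot: [-3.142, -0.0, 1.29]
force: [-0.4, 0.0, -5.7]
width: 10.9
gripper_force: 58.9
[-0.44  0.02 -5.7 ] [0.022 0.059 0.014]
```

```bash
python3 -m jog '{"claw":[0,0,0,0,0,0],"xyz":[[0,0,0.02],[0,0,0.02],[0,0,0.02],[0,0,0.02],[0,0,0.02],[0,0,0]],"twist":[[0,0,0],[0,0,0],[0,0,0],[0,0,0],[0,0,0],[0,0,0]]}'
python3 - <<'E'
from f import *
s=readout.read_state(); print(s['force'].round(2),s['torque'].round(3))
E
```

```text
clock: 15.75
eef_pos: [495.2, -28.6, 113.8]
tool_rot: [-3.141, 0.0, 1.289]
force: [0.7, -1.0, -4.1]
width: 11.0
gripper_force: 59.0
[ 0.71 -0.96 -4.08] [ 0.032 -0.007 -0.044]
```

```bash
python3 -m jog '{"claw":[0,0,0,0,0,0],"xyz":[[0,0,0.02],[0,0,0.01],[0,0,0.01],[0,0,0.01],[0,0,0.01],[0,0,0]],"twist":[[0,0,0],[0,0,0],[0,0,0],[0,0,0],[0,0,0],[0,0,0]]}'
python3 - <<'E'
from f import *
s=readout.read_state(); print(s['force'].round(2),s['torque'].round(3))
E
```

```text
clock: 16.5
eef_pos: [495.4, -28.6, 108.4]
tool_rot: [3.141, -0.001, 1.289]
force: [-2.1, -0.0, 4.8]
width: 10.9
gripper_force: 60.3
[-2.07 -0.    4.78] [0.133 0.533 0.01 ]
```

```bash
python3 -m jog '{"claw":[0,0,0,0,0],"xyz":[[0,0,0.01],[0,0,0.01],[0,0,0.01],[0,0,0],[0,0,0]],"twist":[[0,0,0],[0,0,0],[0,0,0],[0,0,0],[0,0,0]]}'
python3 - <<'E'
from f import *
s=readout.read_state(); print(s['force'].round(2),s['torque'].round(3),s['eef_pos'])
E
```

```text
clock: 17.12
eef_pos: [495.4, -28.7, 105.6]
tool_rot: [3.141, -0.001, 1.289]
force: [-2.6, 1.0, 7.9]
width: 11.0
gripper_force: 60.7
[-2.65  1.02  7.95] [0.154 0.603 0.025] [495.40144451 -28.65583505 105.57864014]
```

```bash
python3 -m jog '{"claw":[0,0,0,0,0],"xyz":[[0,0,0.01],[0,0,0.01],[0,0,0.006],[0,0,0],[0,0,0]],"twist":[[0,0,0],[0,0,0],[0,0,0],[0,0,0],[0,0,0]]}'
python3 - <<'E'
from f import *
for _ in range(4):
    im=grab('wrist'); s=readout.read_state(); print(s['force'].round(2),s['eef_pos'].round(2),s['width'])
s=grab('scene')['color'][:,:,::-1]
cv2.imwrite('pics/s8.png',cv2.resize(s[150:270,240:360],None,fx=5,fy=5,interpolation=cv2.INTER_CUBIC))
E
```

```text
clock: 17.75
eef_pos: [495.4, -28.6, 103.2]
tool_rot: [3.141, -0.001, 1.289]
force: [-3.7, 1.1, 11.6]
width: 10.8
gripper_force: 61.2
[-2.99  0.88 10.04] [495.4  -28.67 103.21] 10.608309585238208
[-3.62  0.62 11.5 ] [495.41 -28.65 103.23] 10.78154124252586
[-3.13  1.46 10.44] [495.43 -28.65 103.24] 11.095522837134919
[-3.36  1.93 10.64] [495.44 -28.63 103.25] 10.728605026743052
```

View pics/s8.png

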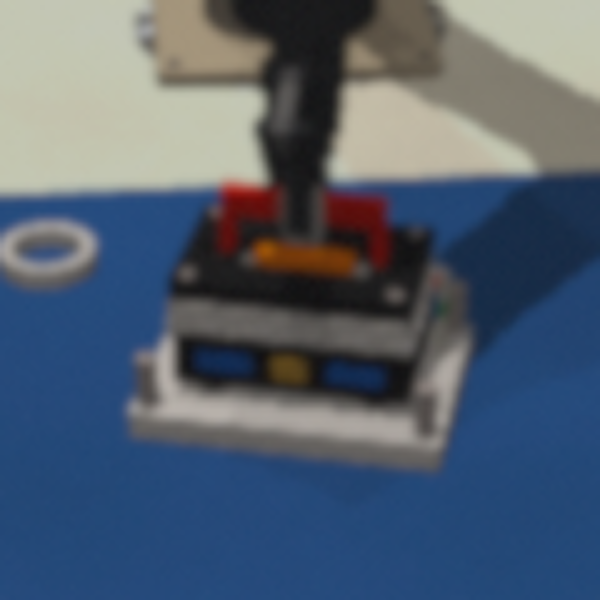

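The scene view shows the cover seated flush on the lower half, with the fin up through the slot at (295,257). The push is about 10.7 N and the geometry gives about 6.2 mm of sink. Handing in.

```bash
python3 -c "
from cell import order
print(order.finish_job())"
```

```text
the job is handed in; nothing more can be done
None
```

I turned the collar clockwise to its stop in line with the red marks, fitted the black cover on the dowels down to the parting face, and handed the job in at about 18 s while still gripping the handle and pressing with about 10.7 N (about 6 mm of sink, judged from force and height).

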